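# Sniff the gasket seam of a flow cell for leaks

## Robot

A 6-joint arm with a two-finger parallel gripper is mounted at the origin on the work surface. World frame = base frame: x ahead of the robot, y to its left, z up, the work surface at z = 0. Lengths are in m, angles in rad, forces in N, time in s.
With the tool pointing down it reaches from about 0.425 to 0.95 m from the base axis. Payload 3.5 kg.
Tool frame: the origin (TCP) lies on the centre line of the jaws, within the pads' length; the fingertips stand 25 mm ahead of it and the grasp point (between the pads) lies 6 mm ahead of it (r.nose_length is the distance from the TCP to the fingertips, in m); z points along the fingers, y is the line along which they close (so a half turn about z gives the same grasp; the last joint's range is limited). The gripper opens to 85 mm and grips with 20 to 120 N. Pads are 22 mm wide; open, the fingers measure 114 mm over their backs; the gripper's body (76 mm by 85 mm) begins 54 mm behind the grasp point. The pads swing forward as they close: fully open they stand 13 mm farther back than shut.
Start: joints at [-1.272, 0.286, 1.577, -0, 1.279, -0.15], TCP at [0.293, -0.608, 0.256] pointing down, gripper open.
Joint ranges: [-2.77, 2.77], [-0.9, 2.22], [0.21, 2.48], [-1.53, 4.67], [0.24, 2.81], [-2.84, 2.84]. Speed limits (rad/s): [2.79, 2.79, 3.14, 3.14, 3.14, 3.14].

## Interface

Orientations are given as a rotation vector (axis times angle).
In Python, from rig import r gives the robot as it stands. Calls block until the motion is done:
- r.movep(position, orientation): joint-space move of the TCP to a pose.
- r.line_to(position, rot=None, feed=0.15, f_stop=None): straight line of the TCP; rot=None keeps the orientation; feed is the mean speed in m/s. With f_stop (N) it stops when the force on the tool has changed by that much, and returns True; else False.
- r.goto_joints(angles): joint-space move.
- r.move_gripper(opening): opening from 0.0 (shut) to 1.0 (fully open); the grip force is fixed at half the most; returns when the fingers have stopped.
- r.hold(seconds).
- r.inverse_kinematics(position, orientation): joint angles nearest the present ones, or None.
- r.observe(): the state.
- r.snapshot(name): name is "side" or "top"; returns a dict with "pixels" (480x640x3 uint8, red, green, blue), "intrinsics" (3x3 intrinsics, pixels), "dist_coeffs" ([k1, k2, p1, p2, k3] as OpenCV has them; the pictures are not rectified), "extrinsics" (4x4, takes a point from world to camera coordinates). Camera axes: x right, y up, looking along -z (the intrinsics and any distortion apply to the point x, -y, -z); pixel columns grow to the right and rows downward; lengths in m; the calibration is good to about 2 mm. A picture is of the moment at which its call begins. There is no depth.
A pose or a line that the arm cannot do raises r.MotionError and nothing moves.
- r.sign_off(): hands the job in; it is judged then, once.
Trained networks look in the newest picture that a camera, given by its name, has taken for a name from the list of things; names that differ only in an ending like _2 or _b are one class to them, and where a whole thing is asked for, a point or a joint stands for the part that bears it (a point fixed in the world has none). Each returns a list of dicts, best first, with "p" (0 to 1); they miss things now and then, are a little off and sometimes report something else, mostly with a low value. They report only what shows in the picture. A call takes as long as a camera call. They do not tell look-alikes from the thing itself.
- r.search_frame(thing, camera): "location" ([column, row] in pixels, amid what is visible of it).
The state is a dict: "time": time; "qpos": joint angles; "dq": joint speeds; "effort": joint torques, N m; "ee_pos": TCP position; "tcp_rot": TCP orientation; "contact_force": force on the tool from outside, world axes, zero at the start; "ft_torque": the same for the moment, N m; "opening": opening from 0.0 (shut) to 1.0 (fully open); "grip_force": force on a finger pad.
Only numpy, scipy, OpenCV 4.12 (cv2) and the standard library are available. Lean on these libraries where they do the work, as an engineer would, in place of code of your own. Each camera call takes 0.05 s, during which the arm holds its last target. There are 200 camera calls.

## Task

Lift the sniffer wand off its hook and trace the cell's dark L-shaped gasket seam with its tip, slowly (about 2 to 3 cm a second), from the end by the brass tab along the long leg, round the corner and up to the end of the short leg. Hold the wand square to the sloping face with the tip on or only a few millimetres above the seam, without pressing on the cell. Then hang the wand back on its hook as it was, and leave everything else where it stands.

Things in the scene. Friction and masses are not known exactly. Their poses are not given: they have to be found in the camera images.
- wand: Gas-leak sniffer wand, 200 mm, 0.18 kg, hanging upright. Origin at the nozzle's tip, z up along the wand. Steel nozzle 6 mm across to 12 mm, 10 mm to 95 mm, 16 mm to 115 mm; grey round collar 44 mm across from 115 to 121 mm; white handle from 121 to 200 mm, 28 mm along x, 24 mm along y. Grip it across the 24 mm, some 165 mm from the tip.
- stand: Fixed wand stand; origin on the table under the hanging place. Its hook is a fork pointing to -x: prong tops 135 mm high, gap 28 mm wide, 8 mm upturned lips at the ends (34 mm from the middle). The wand's collar rests on the prongs, nozzle down in the gap. Raised 120 mm the wand is clear above, raised 15 mm it can leave toward -x. Post behind at +x, 135 mm tall.
- hang (a point): Where the wand's tip is when the wand hangs properly on the stand: 20 mm above the table, in the middle of the fork.
- cell: Fixed beige flow cell on an aluminium base 150 x 210 mm with its sloping face tilted 35 degrees. Origin on the table under the middle of the face; -x is its low front side.
- face: The cell's sloping face, 120 mm (x, up the slope) by 190 mm (y). Origin mid-surface, 100 mm above the table; z is the outward normal, 35 degrees from vertical. Bolt heads 7 mm and two hose ports 22 mm high stand 24 mm or more from the seam; a brass tab sticks out at +y. Seam: a dark flush L, 4 mm wide, 120 mm leg along the low side from near the tab, then a 60 mm leg up the slope.
- seam0 (a point): Point 0 of 0 to 8 along the seam, on the surface, 20 to 24 mm apart: start of the seam, at the end near the brass tab.
- seam1 (a point): Point 1 of 0 to 8 along the seam, on the surface, 20 to 24 mm apart: on the long leg.
- seam2 (a point): Point 2 of 0 to 8 along the seam, on the surface, 20 to 24 mm apart: on the long leg.
- seam3 (a point): Point 3 of 0 to 8 along the seam, on the surface, 20 to 24 mm apart: on the long leg.
- seam4 (a point): Point 4 of 0 to 8 along the seam, on the surface, 20 to 24 mm apart: on the long leg.
- seam5 (a point): Point 5 of 0 to 8 along the seam, on the surface, 20 to 24 mm apart: corner of the L.
- seam6 (a point): Point 6 of 0 to 8 along the seam, on the surface, 20 to 24 mm apart: on the short leg.
- seam7 (a point): Point 7 of 0 to 8 along the seam, on the surface, 20 to 24 mm apart: on the short leg.
- seam8 (a point): Point 8 of 0 to 8 along the seam, on the surface, 20 to 24 mm apart: end of the seam, the top of the short leg.
- beaker: Small glass beaker, 56 mm wide, 70 mm high, loose. Leave alone; origin at its underside.
- vial: Small glass vial, 28 mm wide, 50 mm high, loose. Leave alone; origin at its underside.
- amber_bottle: Amber bottle with red cap, 60 mm wide, 130 mm high, loose. Leave alone; origin at its underside.
- tip_box: Pipette tip box, 75 x 115 mm, 60 mm high, loose. Leave alone; origin at its underside.
- tape_roll: Roll of tape, 70 mm wide, 19 mm high, loose. Leave alone; origin at its underside.
- pen_pot: Steel pot, 84 mm wide, 110 mm high, loose. Leave alone; origin at its underside.
- driver: Screwdriver 150 mm long lying on the table, loose. Leave alone.
Not all that is in view belongs to the job. What is shaped like the wand but blue is not meant.

How it is judged:
By the outcome, as a careful person would: the job done as asked, in the order asked, and still so for the second after the job is handed in, with the robot touching nothing.
It also fails if it takes over 64 s, if anything falls off the work surface, if the arm or the gripper's body presses on something with over 40 N, if the wrist force passes 120 N, or if a joint passes its speed limit or range.

## Working session

There is one attempt and no reset: what is moved stays moved. The work goes in short steps, each a Python script; the robot and the scene stay as the last script left them, time stands still between calls to the robot, and variables do not carry over. Pictures are saved under pics/ and viewed, at most 10 in all, crops included, and the job is handed in when it is done.

```bash
mkdir -p pics; ls
python3 - <<'E'
from rig import r
import cv2
for c in ("side","top"):
    s=r.snapshot(c); cv2.imwrite(f"pics/{c}0.png",s["pixels"][:,:,::-1])
    print(c,s["intrinsics"].tolist(),s["dist_coeffs"],s["extrinsics"].round(4).tolist() if hasattr(s["extrinsics"],'round') else s["extrinsics"])
    for t in ["wand","stand","hang","cell","face","beaker","vial","amber_bottle","tip_box","tape_roll","pen_pot","driver"]+[f"seam{i}" for i in range(9)]:
        print(t,[([round(float(v),1) for v in d["location"]],round(d["p"],2)) for d in r.search_frame(t,c)[:3]])
print(r.observe()["time"])
E
```

```text
pics
side [[445.4047006624978, 0.0, 320.09319387982515], [0.0, 445.4047006624978, 248.98788231906465], [0.0, 0.0, 1.0]] [-0.05730269  0.          0.          0.          0.        ] [[-0.7103, -0.7039, -0.0046, 0.4205], [0.3518, -0.3606, 0.8638, -0.2841], [-0.6097, 0.612, 0.5037, -0.61], [0.0, 0.0, 0.0, 1.0]]
wand [([241.5, 279.0], 0.88), ([282.8, 308.1], 0.75)]
stand [([237.0, 335.4], 0.75)]
hang [([239.4, 332.4], 0.75), ([382.6, 216.2], 0.32)]
cell [([377.3, 226.6], 0.96), ([377.5, 215.5], 0.72)]
face []
beaker [([381.0, 317.2], 0.93)]
vial [([326.4, 271.8], 0.76), ([381.4, 215.4], 0.28)]
amber_bottle [([246.8, 236.5], 0.95), ([239.5, 335.4], 0.3), ([381.7, 218.4], 0.21)]
tip_box [([289.2, 231.3], 0.81)]
tape_roll [([425.6, 301.8], 0.89), ([381.3, 213.4], 0.59)]
pen_pot [([125.7, 366.4], 0.75), ([432.9, 221.4], 0.34)]
driver [([434.3, 222.8], 0.48)]
seam0 [([379.9, 216.4], 0.58)]
seam1 [([379.9, 216.4], 0.58)]
seam2 [([379.9, 216.4], 0.58)]
seam3 [([379.9, 216.4], 0.58)]
seam4 [([379.9, 216.4], 0.58)]
seam5 [([379.9, 216.4], 0.58)]
seam6 [([379.9, 216.4], 0.58)]
seam7 [([379.9, 216
[... 452 characters left out ...]
hang [([256.4, 251.6], 0.83), ([422.5, 234.3], 0.62), ([230.8, 253.5], 0.3)]
cell [([420.9, 239.0], 0.59), ([254.6, 251.2], 0.49)]
face [([422.0, 234.3], 0.85)]
beaker [([319.4, 317.4], 0.81), ([422.0, 236.4], 0.26)]
vial [([340.3, 240.6], 0.54)]
amber_bottle [([314.8, 171.1], 0.65)]
tip_box [([360.7, 173.3], 0.56)]
tape_roll [([376.5, 321.3], 0.58)]
pen_pot [([175.9, 242.3], 0.98)]
driver [([487.5, 249.4], 0.88)]
seam0 [([421.6, 231.9], 0.74)]
seam1 [([421.6, 231.9], 0.74)]
seam2 [([421.6, 231.9], 0.74)]
seam3 [([421.6, 231.9], 0.74)]
seam4 [([421.6, 231.9], 0.74)]
seam5 [([421.6, 231.9], 0.74)]
seam6 [([421.6, 231.9], 0.74)]
seam7 [([421.6, 231.9], 0.74)]
seam8 [([421.6, 231.9], 0.74)]
2.2
```

Run:
```python
import cv2
s=cv2.imread("pics/side0.png"); t=cv2.imread("pics/top0.png")
cv2.imwrite("pics/s_crop.png",cv2.resize(s[170:430,180:500],None,fx=2.3,fy=2.3,interpolation=cv2.INTER_CUBIC))
cv2.imwrite("pics/t_crop.png",cv2.resize(t[140:360,200:510],None,fx=2.5,fy=2.5,interpolation=cv2.INTER_CUBIC))
```

```text
(no output)
```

View pics/s_crop.png

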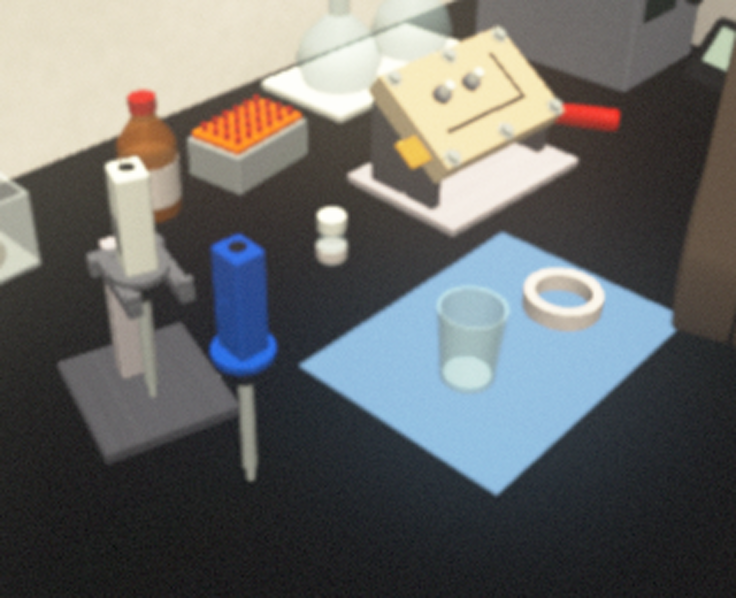

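View pics/t_crop.png

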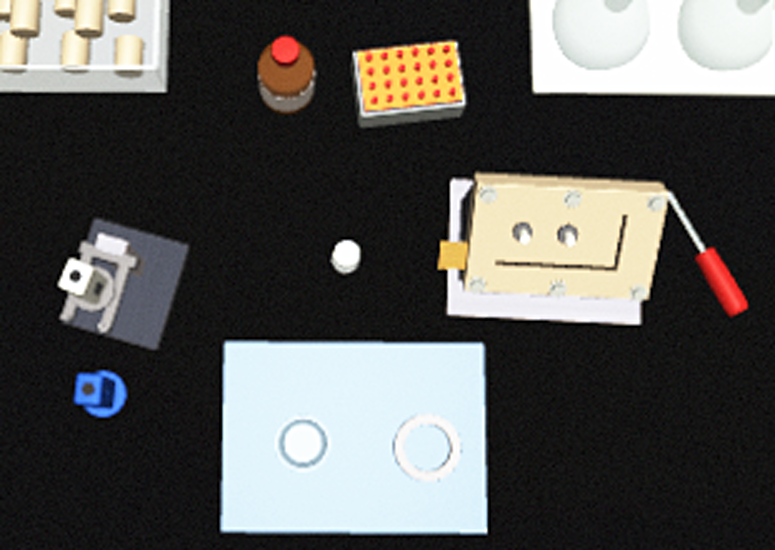

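Side crop: the white wand hangs on the grey fork (handle top at full-image 236,241; tip 246,342). The blue look-alike stands in front of it. The L seam runs from (375,227) through the corner (407,212) to (393,194). Top crop: handle top (230,251); seam (399,245) → (446,247) → (450,226). The brass tab is at the left.

```bash
cat > h.py <<'E'
import numpy as np, cv2
from scipy.optimize import minimize, least_squares
from scipy.spatial.transform import Rotation as R
from rig import r
def cam(s):
    M=np.diag([1,-1,-1])@np.array(s["extrinsics"])[:3]
    return cv2.Rodrigues(M[:,:3])[0],M[:,3].copy(),np.array(s["intrinsics"]),np.array(s["dist_coeffs"])
def proj(P,c): return cv2.projectPoints(np.atleast_2d(P).astype(float),*c)[0][:,0]
def tri(px,cs,x0=(.5,0,.1)):
    f=least_squares(lambda X:np.concatenate([proj(X,c)[0]-p for p,c in zip(px,cs)]),x0); return f.x,f.fun
def Rface(yaw): return (R.from_euler('z',yaw)*R.from_euler('y',-np.radians(35))).as_matrix()
def Lpts(p,n=25):  # p: corner xyz, yaw ; seam points start->corner->end
    F=Rface(p[3]); v=np.r_[np.linspace(.12,0,2*n),np.zeros(n)]; u=np.r_[np.zeros(2*n),np.linspace(0,.06,n)]
    return np.array(p[:3])+np.outer(u,F[:,0])+np.outer(v,F[:,1])
E
cat > m.py <<'E'
from h import *
ss=[r.snapshot(c) for c in("side","top")]; cs=[cam(s) for s in ss]
imgs=[cv2.GaussianBlur(cv2.cvtColor(s["pixels"],cv2.COLOR_RGB2GRAY),(0,0),1.0).astype(np.float32) for s in ss]
side=lambda x,y:(180+(x+.5)/2.3-.5,170+(y+.5)/2.3-.5)
top=lambda x,y:(200+(x+.5)/2.5-.5,140+(y+.5)/2.5-.5)
S=[(449,130),(523,96),(491,55)];T=[(497,262),(615,268),(626,215)]
for a,b in zip(S,T): x,f=tri([side(*a),top(*b)],cs); print("tri",x.round(4),f.round(1))
co=tri([side(*S[1]),top(*T[1])],cs)[0]; 
idx=[0,49,74]
cl=np.r_[[side(*a) for a in S],[top(*a) for a in T]].ravel()
g=least_squares(lambda p:np.concatenate([proj(Lpts(p)[idx],c).ravel() for c in cs])-cl,np.r_[co,0]); print(g.x,g.fun.round(1))
samp=lambda im,q:cv2.remap(im,q[:,0].astype(np.float32),q[:,1].astype(np.float32),cv2.INTER_CUBIC).ravel()
for sel in ([0,1],[0],[1]):
    # single-camera fits keep z at the two-camera value
    z=g.x[2] if len(sel)==2 else b.x[2]
    f=lambda p:sum(samp(imgs[i],proj(Lpts(p if len(sel)==2 else np.r_[p[:2],z,p[3]]),cs[i])).mean() for i in sel)
    m=minimize(f,g.x if len(sel)==2 else b.x,method="Nelder-Mead",options=dict(initial_simplex=(g.x if len(sel)==2 else b.x)+np.vstack([np.zeros(4),np.diag([.004,.004,.004,.04])]),xatol=1e-5,fatol=1e-3,maxiter=2000))
    if len(sel)==2: b=m
    print(sel,m.x.round(4),m.fun)
# face corners residual height check: high-left, high-right, low-right, low-left
fc=[(372,90),(497,28),(562,103),(453,178)]
F=Rface(b.x[3])
def fr(q):  # face origin from u,v of corner; z tied to 0.1 
    o=np.array([q[0],q[1],.1]); F=Rface(q[2])
    P=[o+F@[u,v,0] for u,v in((.06,.095),(.06,-.095),(-.06,-.095),(-.06,.095))]
    return (proj(P,cs[0])-[side(*a) for a in fc]).ravel()
q=least_squares(fr,[b.x[0],b.x[1]+.05,b.x[3]]); print("face",q.x.round(4),q.fun.round(1))
print("corner in face (side only)",(Rface(q.x[2]).T@(b.x[:3]-[q.x[0],q.x[1],.1])).round(4))
# wand
w,f=tri([side(127,165),top(76,276)],cs); print("handle top",w.round(4),f.round(1))
t=least_squares(lambda X:proj([X[0],X[1],.02],cs[0])[0]-side(153,396),w[:2]).x; print("tip@.02 side",t.round(4))
for px in [(97,220),(188,243),(160,348),(63,320)]:
    print("base",least_squares(lambda X:proj([X[0],X[1],.008],cs[1])[0]-top(*px),w[:2]).x.round(4))
for px in [(183,324),(237,408),(109,460),(60,365)]:
    print("base side",least_squares(lambda X:proj([X[0],X[1],.008],cs[0])[0]-side(*px),w[:2]).x.round(4))
for px in [(107,327),(67,318)]:
    print("prong end",least_squares(lambda X:proj([X[0],X[1],.143],cs[1])[0]-top(*px),w[:2]).x.round(4))
w,f=tri([side(238,246),top(89,388)],cs); print("blue top",w.round(4),f.round(1))
E
python3 m.py
```

```text
tri [ 0.5748 -0.1612  0.0876] [ 0.  0. -0. -0.]
tri [ 0.5702 -0.2818  0.0854] [ 0.2  0.  -0.1 -0.2]
tri [ 0.6185 -0.2859  0.1168] [ 0.1  0.  -0.1 -0.1]
[ 0.56935718 -0.28200278  0.08513083 -0.05340698] [-0.1  0.7  0.5  0.2 -0.1 -0.9  0.2 -0.2 -0.1  0.1 -0.2 -0.3]
[0, 1] [ 0.5695 -0.2814  0.0866 -0.0418] 328.4316101074219
[0] [ 0.5702 -0.2805  0.0883 -0.0379] 184.84817504882812
[1] [ 0.5691 -0.2815  0.0882 -0.0436] 142.6688690185547
face [ 0.5871 -0.2156  0.0154] [ 2.3 -3.6 -2.4  0.5 -0.3  4.3  0.1 -0.4]
corner in face (side only) [-0.0229 -0.0655 -0.0003]
handle top [0.5384 0.2375 0.2221] [ 0.2  0.  -0.2 -0.2]
tip@.02 side [0.5382 0.239 ]
base [0.6314 0.2613]
base [0.6064 0.1609]
base [0.4917 0.1885]
base [0.5211 0.2943]
base side [0.6043 0.1581]
base side [0.4926 0.1943]
base side [0.5174 0.2962]
base side [0.6336 0.2628]
prong end [0.5005 0.222 ]
prong end [0.5089 0.2607]
blue top [0.4404 0.2268 0.1982] [ 0.1  0.  -0.1 -0.1]
```

```bash
cat >> h.py <<'E'
W=np.array([.538,.2375,.02]); SY=np.radians(-15.3)
def toolrot(z,y): y=y/np.linalg.norm(y); return R.from_matrix(np.c_[np.cross(y,z),y,z]).as_rotvec()
def yst(s): return s*np.array([-np.sin(SY),np.cos(SY),0])
seam=np.array([.5695,-.2814,.0866,-.0418]); F=Rface(seam[3]); N=F[:,2]
D=.171
E
python3 - <<'E'
from h import *
for s in(1,-1):
    rs=toolrot(np.array([0,0,-1.]),yst(s)); rf=toolrot(-N,s*F[:,1])
    print(s)
    for p in (W+[0,0,D],W+[0,0,D+.2]): print(np.round(r.inverse_kinematics(p,rs) if r.inverse_kinematics(p,rs) is not None else [],2))
    L=Lpts(seam)
    for i in(0,49,74):
        for h in(.003,.1):
            q=r.inverse_kinematics(L[i]+N*(D+h),rf); print(i,h,None if q is None else np.round(q,2))
print(r.observe()["time"])
E
```

```text
1
[ 0.24  0.16  1.85 -0.    1.13 -1.06]
[ 0.24  0.02  1.63 -0.    1.49 -1.06]
0 0.003 [-0.68 -0.36  2.33  0.54  0.73 -2.54]
0 0.1 [-0.79 -0.6   2.34  0.48  0.99 -2.5 ]
49 0.003 [-0.91 -0.19  2.2   0.64  0.82 -2.81]
49 0.1 [-1.02 -0.4   2.21  0.58  1.04 -2.77]
74 0.003 [-0.83 -0.13  2.08  0.59  0.82 -2.68]
74 0.1 [-0.92 -0.32  2.09  0.54  1.02 -2.65]
-1
[ 0.24  0.16  1.85 -0.    1.13  2.08]
[ 0.24  0.02  1.63 -0.    1.49  2.08]
0 0.003 [-0.68 -0.36  2.33  0.54  0.73  0.6 ]
0 0.1 [-0.79 -0.6   2.34  0.48  0.99  0.64]
49 0.003 [-0.91 -0.19  2.2   0.64  0.82  0.33]
49 0.1 [-1.02 -0.4   2.21  0.58  1.04  0.37]
74 0.003 [-0.83 -0.13  2.08  0.59  0.82  0.46]
74 0.1 [-0.92 -0.32  2.09  0.54  1.02  0.49]
2.3
```

Run:
```python
from h import *
rs=toolrot(np.array([0,0,-1.]),yst(-1))
o=r.observe(); r.line_to(np.array(o["ee_pos"])+[0,0,.1],feed=.25)
r.movep(W+[0,0,D+.16],rs)
r.line_to(W+[0,0,D],feed=.15); o=r.observe(); print(o["contact_force"])
r.move_gripper(0.0); o=r.observe(); print(o["opening"],o["grip_force"],o["contact_force"],o["ft_torque"],o["ee_pos"],o["time"])
r.line_to(W+[0,0,D+.16],feed=.15); r.hold(.2); o=r.observe(); print(o["opening"],o["contact_force"],o["time"])
for c in("side","top"):
    s=r.snapshot(c); cv2.imwrite(f"pics/{c}1.png",s["pixels"][:,:,::-1])
    c=cam(s); print(proj([W+[0,0,.16],W+[0,0,.275]],c))
a=cv2.imread("pics/side1.png")[60:360,150:350];b=cv2.imread("pics/top1.png")[140:340,150:350]
cv2.imwrite("pics/g1.png",np.hstack([cv2.resize(a,(400,600),interpolation=cv2.INTER_CUBIC),cv2.copyMakeBorder(cv2.resize(b,(400,400),interpolation=cv2.INTER_CUBIC),0,200,0,0,cv2.BORDER_CONSTANT)]))
```

```text
[ 0.52006936  0.0937718  -0.38806131]
0.2722663568445719 58.309555649757385 [-1.02202304 -0.41339026  1.24353085] [-0.01291591  0.06544507  0.04260487] [0.53822585 0.23754822 0.19146196] 7.7333
0.2752480510451884 [-0.19407977 -0.65476006 -1.17439775] 9.15
[[237.98972599 264.84156486]
 [230.34023403 197.76568369]]
[[233.57738956 252.72546151]
 [222.6064252  244.87732517]]
```

View pics/g1.png

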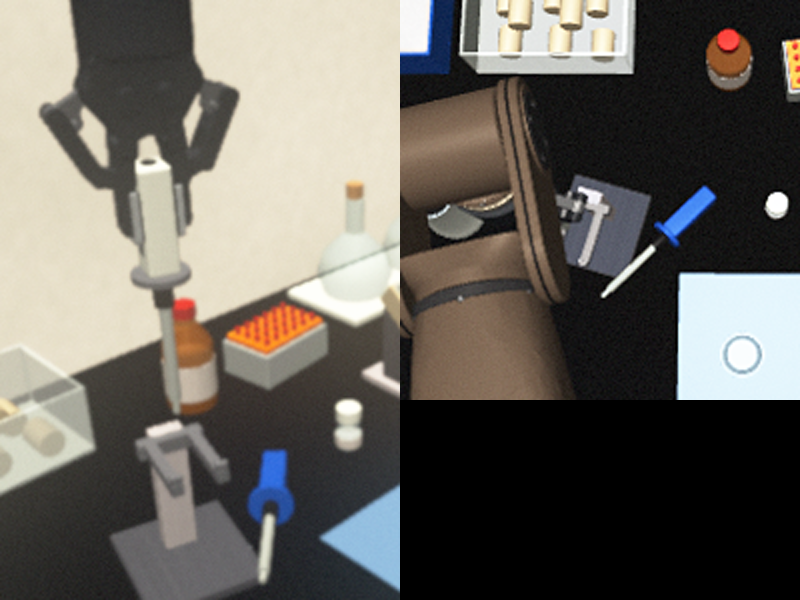

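The white wand is gripped and hangs straight (tip near 238,265 as predicted). The blue look-alike, which stood upright in the first pictures, now lies on the table around side (285,310) and top (290,252). I need to know if I knocked it over or if it fell by itself, so I'll compare positions.

Run:
```python
from h import *
cs=[cam(r.snapshot(c)) for c in("side","top")]
side=lambda x,y:(180+(x+.5)/2.3-.5,170+(y+.5)/2.3-.5)
top=lambda x,y:(200+(x+.5)/2.5-.5,140+(y+.5)/2.5-.5)
print("t0 collar",tri([side(243,350),top(105,393)],cs))
print("t0 tip z=0",least_squares(lambda X:proj([X[0],X[1],.0],cs[0])[0]-side(250,478),[.45,.23]).x)
g=lambda x,y:(150+x/2-.25,60+y/2-.25); t=lambda x,y:(150+(x-400)/2-.25,140+y/2-.25)
for n,a,b in(("tip",(264,580),(603,296)),("collar",(270,500),(667,235)),("end",(273,455),(712,190))): print(n,tri([g(*a),t(*b)],cs))
print(r.search_frame("wand","side"),r.search_frame("wand","top"),r.observe()["time"])
```

```text
t0 collar (array([0.4398043 , 0.2276515 , 0.11557634]), array([ 0.30533334,  0.04218931, -0.33035238, -0.36031148]))
t0 tip z=0 [0.43746539 0.23061314]
tip (array([0.46645769, 0.21746335, 0.03418978]), array([ 0.11368874,  0.01566055, -0.12125517, -0.13228928]))
collar (array([0.54957321, 0.13673781, 0.02804268]), array([ 0.55325947,  0.07718019, -0.52882506, -0.57401099]))
end (array([0.612206  , 0.07779645, 0.01978823]), array([ 0.55336637,  0.07791911, -0.49295215, -0.53290249]))
[{'location': [228.6, 188.0], 'p': 0.92}, {'location': [285.0, 309.7], 'p': 0.68}] [{'location': [284.0, 257.8], 'p': 0.93}] 9.45
```

It stood at (0.44, 0.228) and now lies off to the side. I'll do the trace first, then deal with it. Next I move to just above the seam start and check tip against seam in both views.

Run:
```python
from h import *
rf=toolrot(-N,-F[:,1]); L=Lpts(seam)
P=L[0]+N*(D+.08)
try: r.line_to(P,rf,feed=.22)
except r.MotionError as e: print(e); r.movep(P,rf)
r.line_to(L[0]+N*(D+.012),feed=.1); r.hold(.2); o=r.observe(); print(o["time"],o["ee_pos"],L[0]+N*(D+.012),o["contact_force"],o["opening"])
out=[]
for c,(x,y) in(("side",(375,220)),("top",(400,240))):
    s=r.snapshot(c); cv2.imwrite(f"pics/{c}2.png",s["pixels"][:,:,::-1]); print(c,proj([L[0],L[0]+N*.012,L[0]+N*.09],cam(s)).round(1).tolist())
    a=s["pixels"][y-45:y+30,x-25:x+25,::-1]; out.append(cv2.resize(a,(400,600),interpolation=cv2.INTER_CUBIC))
cv2.imwrite("pics/h2.png",np.hstack(out))
```

```text
12.5083 [ 0.46973624 -0.15734761  0.23735505] [ 0.46964174 -0.15711858  0.23650482] [-0.06717755 -0.20316989 -1.99347603] 0.2689679692649201
side [[375.2, 226.6], [377.7, 223.8], [395.5, 204.0]]
top [[398.5, 244.6], [399.2, 246.7], [403.6, 261.3]]
```

View pics/h2.png

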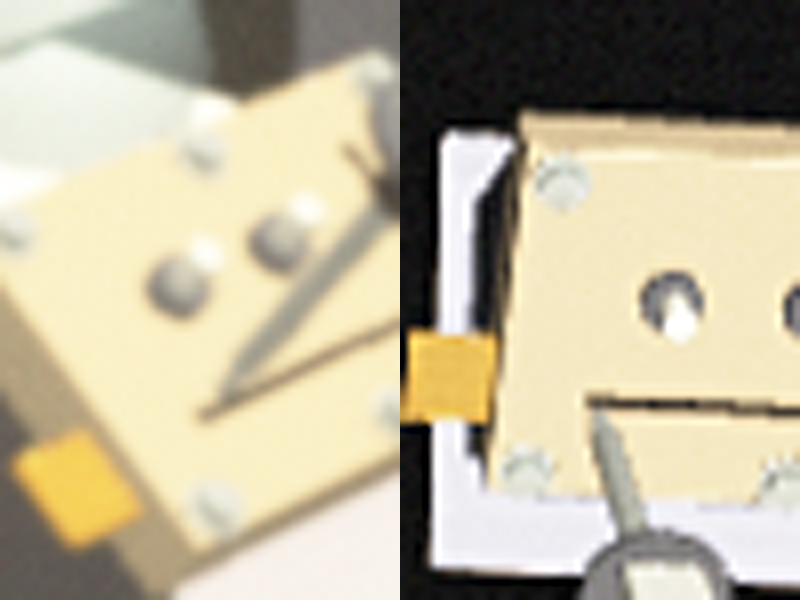

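The tip is within about 1 px of its prediction in both views. Side: tip (377,224), seam start (375,226). Top: tip (399.6,246.2), seam start (398,244.6). It may be 1–2 mm closer than commanded, so I descend with a light force stop and then trace the long leg.

Run:
```python
from h import *
rf=toolrot(-N,-F[:,1]); L=Lpts(seam); a=L[0]+F[:,1]*.003; c=L[49]+F[:,1]*.001
h=.0045
hit=r.line_to(a+N*(D+h),feed=.012,f_stop=2.0); o=r.observe(); print("hit",hit,o["ee_pos"],o["contact_force"],((np.array(o["ee_pos"])-a)@N-D))
if not hit:
    t0=o["time"]; print(r.line_to(c+N*(D+h),feed=.024,f_stop=4.0)); o=r.observe()
    print(o["time"],o["time"]-t0,o["contact_force"],(np.array(o["ee_pos"])-c)@F-[0,0,D])
out=[]
for n,(x,y) in(("side",(407,212)),("top",(446,247))):
    s=r.snapshot(n); print(n,proj([L[49],c+N*h],cam(s)).round(1).tolist())
    out.append(cv2.resize(s["pixels"][y-25:y+20,x-20:x+20,::-1],(400,450),interpolation=cv2.INTER_CUBIC))
cv2.imwrite("pics/h3.png",np.hstack(out))
```

```text
hit False [ 0.47409853 -0.15427743  0.2303608 ] [ 1.29255673  0.14119029 -2.59669567] 0.0044811286602204625
False
18.6667 5.2334 [-0.72169013 -0.12780046 -1.86032784] [3.51481349e-05 2.05278678e-05 4.51983022e-03]
side [[407.5, 211.2], [408.2, 210.2]]
top [[445.6, 246.9], [445.6, 247.7]]
```

View pics/h3.png

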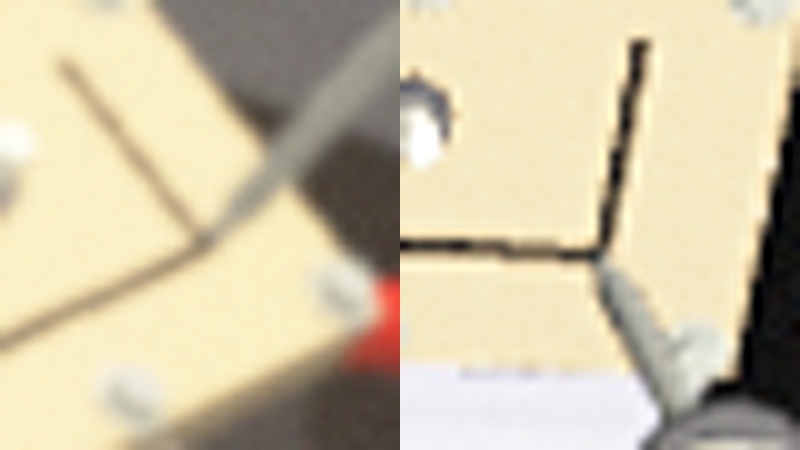

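The tip sits on the corner in both views, a few mm or less above the face. Continuing with the short leg, then back to the hook.

Run:
```python
from h import *
L=Lpts(seam); h=.0045; e=L[74]+F[:,0]*.002
o=r.observe(); t0=o["time"]; print(r.line_to(e+N*(D+h),feed=.024,f_stop=4.0)); o=r.observe(); print(o["time"],o["time"]-t0,o["contact_force"])
out=[]
for n,(x,y) in(("side",(393,194)),("top",(450,226))):
    s=r.snapshot(n); out.append(cv2.resize(s["pixels"][y-25:y+20,x-20:x+20,::-1],(400,450),interpolation=cv2.INTER_CUBIC))
cv2.imwrite("pics/h4.png",np.hstack(out))
r.line_to(e+N*(D+.09),feed=.12)
rs=toolrot(np.array([0,0,-1.]),yst(-1)); P=W+[0,0,D+.15]
try: r.line_to(P,rs,feed=.22)
except r.MotionError as x: print(x); r.movep(P,rs)
r.hold(.3); o=r.observe(); print(o["ee_pos"],o["time"],o["opening"])
out=[]
for n in("side","top"):
    s=r.snapshot(n); print(n,proj([W+[0,0,.15],W+[0,0,.265]],cam(s)).round(1).tolist())
    b=s["pixels"][150:350,170:340] if n=="side" else s["pixels"][170:370,170:340]
    out.append(cv2.resize(b[:,:,::-1],(400,470),interpolation=cv2.INTER_CUBIC))
cv2.imwrite("pics/h5.png",np.hstack(out))
```

```text
False
21.5 2.7333 [ 0.02509816  0.09549352 -2.36393611]
[0.53801546 0.23729053 0.34107122] 25.2667 0.27963311422782017
side [[238.6, 270.2], [231.0, 204.1]]
top [[234.4, 253.3], [223.7, 245.6]]
```

View pics/h4.png

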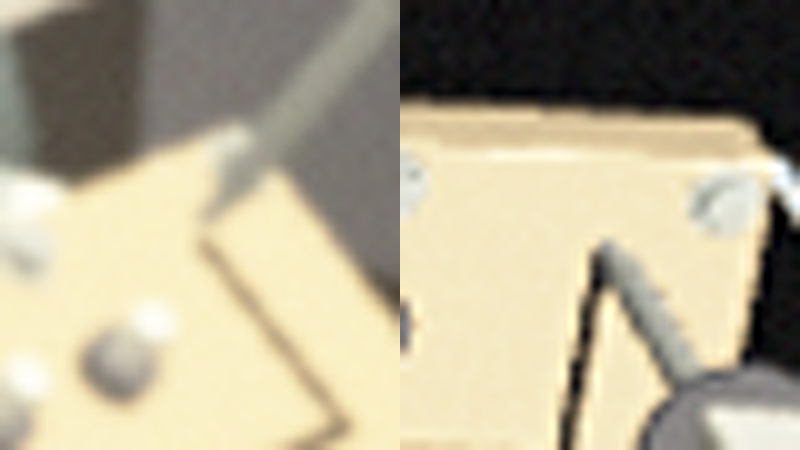

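View pics/h5.png

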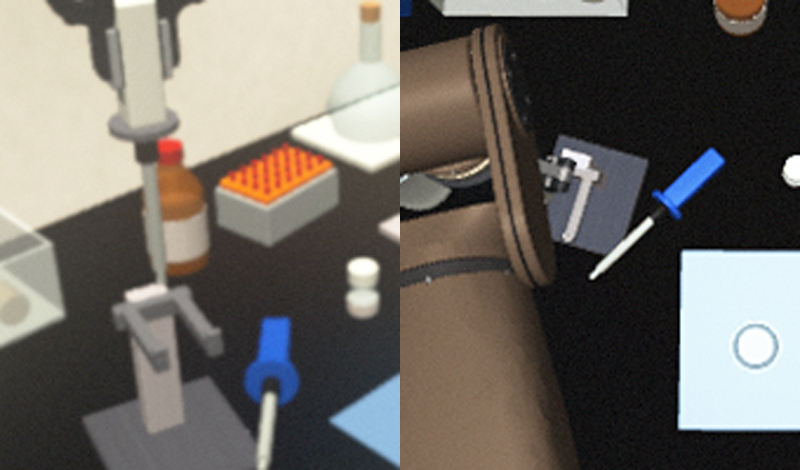

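The trace ended just past the top of the short leg (side crop tip at 205,215; seam end at 203,240, about 2 px beyond). The wand is now above the fork, in line with the gap. Hanging it.

Run:
```python
from h import *
r.line_to(W+[0,0,D+.02],feed=.15)
hit=r.line_to(W+[0,0,D],feed=.03,f_stop=6.0); o=r.observe(); print(hit,o["ee_pos"],o["contact_force"])
r.move_gripper(1.0); r.hold(.2); r.line_to(W+[0,0,D+.16],feed=.15)
r.line_to([.5,-.05,.45],feed=.25); o=r.observe(); print(o["time"],o["ee_pos"],o["qpos"])
out=[]
for n in("side","top"):
    s=r.snapshot(n); cv2.imwrite(f"pics/{n}6.png",s["pixels"][:,:,::-1])
    print(n,[(d["location"],d["p"]) for d in r.search_frame("wand",n)],proj([W,W+[0,0,.2]],cam(s)).round(1).tolist())
    b=s["pixels"][210:390,200:360] if n=="side" else s["pixels"][200:380,180:340]
    out.append(cv2.resize(b[:,:,::-1],(400,450),interpolation=cv2.INTER_CUBIC))
cv2.imwrite("pics/h6.png",np.hstack(out))
```

```text
True [0.5375542  0.23737484 0.19140579] [-0.35898838 -0.35099647  4.2364467 ]
30.4333 [ 0.4998923  -0.0493066   0.44943037] [-0.29966797 -0.18065955  1.71961389 -0.0019609   1.60753462  1.53719021]
side [([283.9, 308.0], 0.74), ([237.2, 278.4], 0.63), ([383.2, 215.0], 0.58), ([380.0, 228.3], 0.34)] [[247.0, 341.5], [235.4, 242.8]]
top [([283.7, 256.0], 0.84), ([232.5, 254.4], 0.53), ([450.4, 236.7], 0.5)] [[245.3, 261.1], [230.1, 250.2]]
```

View pics/h6.png

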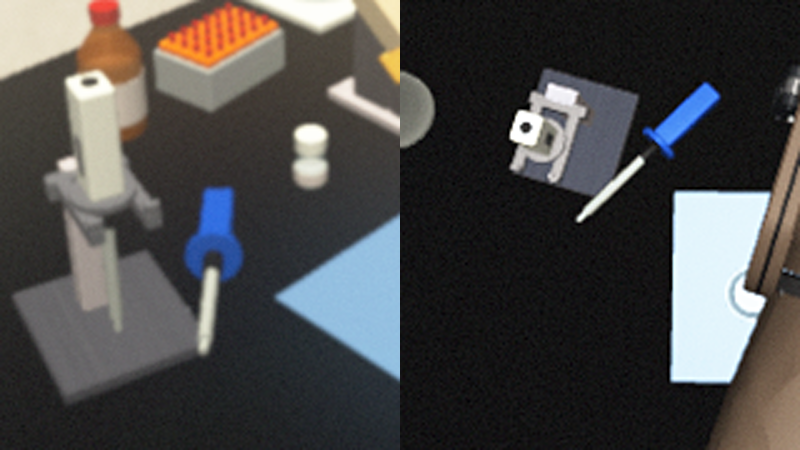

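The white wand hangs as before (handle top and tip match the first pictures). The blue one still lies at side (284,308). I'll check, without moving, whether the arm could stand it up again at its old place.

Run:
```python
from h import *
for az in range(-180,180,15):
    a=np.radians(az); z=np.array([np.cos(a),np.sin(a),0])
    for s in(1,-1):
        y=s*np.array([-np.sin(a),np.cos(a),0])
        for Z in(.165,):
            q=r.inverse_kinematics(np.array([.4398,.2276,Z])-.006*z,toolrot(z,y))
            if q is not None: print(az,s,np.round(q,2))
print(r.observe()["time"])
```

```text
-180 1 [0.18 0.73 1.59 0.27 2.37 1.77]
-180 -1 [ 0.18  0.73  1.59  0.27  2.37 -1.38]
-165 1 [0.27 0.75 1.55 0.01 2.41 1.58]
-165 -1 [ 0.27  0.75  1.55  0.01  2.41 -1.56]
-150 1 [ 0.35  0.76  1.54 -0.25  2.4   1.38]
-150 -1 [ 0.35  0.76  1.54 -0.25  2.4  -1.76]
-135 1 [ 0.43  0.75  1.56 -0.5   2.34  1.21]
-135 -1 [ 0.43  0.75  1.56 -0.5   2.34 -1.93]
-120 1 [ 0.51  0.72  1.61 -0.71  2.24  1.08]
-120 -1 [ 0.51  0.72  1.61 -0.71  2.24 -2.06]
-105 1 [ 0.58  0.67  1.69 -0.9   2.12  0.99]
-105 -1 [ 0.58  0.67  1.69 -0.9   2.12 -2.15]
-90 1 [ 0.65  0.62  1.79 -1.06  1.99  0.94]
-90 -1 [ 0.65  0.62  1.79 -1.06  1.99 -2.2 ]
-75 1 [ 0.7   0.55  1.9  -1.23  1.84  0.93]
-75 -1 [ 0.7   0.55  1.9  -1.23  1.84 -2.22]
-60 1 [ 0.73  0.47  2.03 -1.4   1.69  0.94]
-60 -1 [ 0.73  0.47  2.03 -1.4   1.69 -2.2 ]
-30 1 [0.72 0.29 2.31 4.43 1.4  1.05]
-30 -1 [ 0.72  0.29  2.31  4.43  1.4  -2.09]
-15 1 [0.64 0.19 2.44 4.11 1.26 1.16]
-15 -1 [ 0.64  0.19  2.44  4.11  1.26 -1.98]
75 1 [-0.26  0.23  2.39  1.58  1.57  2.09]
75 -1 [-0.26  0.23  2.39  1.58  1.57 -1.05]
90 1 [-0.24  0.32  2.26  1.37  1.7   2.12]
90 -1 [-0.24  0.32  2.26  1.37  1.7  -1.02]
105 1 [-0.19  0.41  2.12  1.19  1.83  2.13]
105 -1 [-0.19  0.41  2.12  1.19  1.83 -1.01]
120 1 [-0.13  0.5   1.98  1.03  1.95  2.12]
120 -1 [-0.13  0.5   1.98  1.03  1.95 -1.02]
135 1 [-0.06  0.57  1.86  0.86  2.08  2.09]
135 -1 [-0.06  0.57  1.86  0.86  2.08 -1.05]
150 1 [0.02 0.64 1.75 0.69 2.2  2.02]
150 -1 [ 0.02  0.64  1.75  0.69  2.2  -1.12]
165 1 [0.1  0.69 1.66 0.49 2.3  1.92]
165 -1 [ 0.1   0.69  1.66  0.49  2.3  -1.23]
30.6333
```

```bash
python3 -c "
from rig import r
print(r.sign_off())"
```

```text
the job is handed in; nothing more can be done
None
```

The job is handed in at about 31 s: the seam was traced end to end at about 2.3 cm/s with the tip a few millimetres above the face, and the wand is back on its hook. However, the blue look-alike wand, upright in my first pictures, was lying beside the stand after the grasp; I don't know whether the arm knocked it over, and I left it there.

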